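# Raise the soak tank's heavy lid with its lift lever

### The arm

A 7-joint arm with a two-finger parallel gripper is mounted at the origin on the work surface. World frame = base frame: x ahead of the robot, y to its left, z up, the work surface at z = 0. Lengths are in m, angles in rad, forces in N, time in s.
With the tool pointing down it reaches from about 0.4 to 0.9 m from the base axis. Payload 5.5 kg.
Tool frame: the origin (TCP) lies midway between the tips of the shut fingers; the grasp point (between the pads) lies 19 mm behind it; z points along the fingers, y is the line along which they close (so a half turn about z gives the same grasp; the last joint's range is limited). The gripper opens to 85 mm and grips with 20 to 120 N. Pads are 22 mm wide; open, the fingers measure 114 mm over their backs; the gripper's body (76 mm by 85 mm) begins 54 mm behind the grasp point. The pads swing forward as they close: fully open they stand 13 mm farther back than shut.
Start: joints at [-0.997, 0.501, -0.427, 1.55, 0.221, 1.138, -0.21], TCP at [0.199, 0.619, 0.231] pointing down, gripper open.
Joint ranges: [-2.88, 2.88], [-0.31, 2.03], [-1.54, 1.56], [0.2, 2.42], [-1.41, 4.55], [0.19, 2.02], [-2.57, 2.57]. Speed limits (rad/s): [2.57, 2.57, 3.14, 3.14, 3.14, 3.14, 3.14].

### API

Orientations are given as a unit quaternion [w, x, y, z].
In Python, from station import read_state, camera, job_done, recognise gives the robot as it stands.
- The arm moves only by the shell command python3 -m jog 'ROWS' [FORCE]. ROWS is JSON, a list of rows, each a list of 5 numbers: the closure, from -1 (fully open) to 1 (shut), then the shift along the tool's x, y, z in units of 30 mm (1.0 is 30 mm), then the turn about the tool's z in units of 6 degrees (1.0 is 6 degrees). A call has 1 to 5 rows; each row is the pose to reach, as a shift and turn from the pose commanded when the call began, along the tool's axes at that moment; what a row does not reach only later rows make up. A row lasts 1/12 s, in which the tool goes at most 41.7 mm and 7.16 degrees, less where a joint would pass 70% of its speed; a pose out of reach is approached as far as the arm can. A call with a gripper value outside its range is refused whole. The fingers move at their own pace and stop on an object; FORCE is the grip in N (left out, the last holds). Time passes only in rows, so rows that repeat a pose let the fingers close. It gives the time, the measured TCP pose, the force, the opening and the grip force at its end, in the units of the state.
- read_state(): the state, without advancing time (a new reading comes with each control period).
- camera(name): name is "scene" or "top" or "wrist"; returns a dict with "pixels" (384x512x3 uint8, blue, green, red), "z_map" (384x512 float32, m along the optical axis (not along the pixel's ray), 0 where there is no reading), "mtx" (3x3 intrinsics, pixels), "T" (4x4, takes a point from camera to world coordinates). Camera axes: x right, y down, z forward; pixel columns grow to the right and rows downward; lengths in m; the calibration is good to about 2 mm. A picture is of the moment at which its call begins.
- job_done(): hands the job in; it is judged then, once.
Trained networks look in the newest picture that a camera, given by its name, has taken for a name from the list of things; names that differ only in an ending like _2 or _b are one class to them, and where a whole thing is asked for, a point or a joint stands for the part that bears it (a point fixed in the world has none). Each returns a list of dicts, best first, with "p" (0 to 1); they miss things now and then, are a little off and sometimes report something else, mostly with a low value. They report only what shows in the picture. A call takes as long as a camera call.
- recognise(thing, camera): "extent" ([left, top, right, bottom] in pixels, round what is visible of it).
The state is a dict: "time": time; "q": joint angles; "dq": joint speeds; "effort": joint torques, N m; "tool_pos": TCP position; "orientation": TCP orientation; "force": force on the tool from outside, world axes, zero at the start; "ft_torque": the same for the moment, N m; "grip_width": finger opening in m; "finger_force": force on a finger pad.
Only numpy, scipy, OpenCV 4.12 (cv2) and the standard library are available. Lean on these libraries where they do the work, as an engineer would, in place of code of your own. Each camera call takes 0.05 s, during which the arm holds its last target. There are 200 camera calls.

### The job

Clear the heavy steel lid of the parts-soak tank by pushing the metal tin that stands on it sideways, without lifting or tipping it, until it stands wholly on the wooden ledge beside the lid. Then press the rubber pad at the long end of the lift lever all the way down with the fingertips, so that the lever raises the lid, and finish while holding it pressed down with the lid up. Do not raise the lid itself with the fingers, and leave the other things on the bench where they are.

Things in the scene. Friction and masses are not known exactly. Their poses are not given: they have to be found in the camera images.
- tank: Grey steel tank, wooden ledge and lever stand, one piece fixed to the bench; place and heading vary. Origin on the bench under it. Its +x runs along the lever to the long end, +y from the lid to the ledge (away from the robot), z up. Tank x -148 to 3, y -75 to 75 mm, rim 100 high. Steel lid on it: x -125 to 40, y -75 to 75, 16 thick, upper face at z 116; hinge tube along x -137.
- ledge_middle (a point): Point on the wooden ledge's upper face where the tin can stand: tank x -65, y 145, z 115 mm (1 mm lower than the lid). The flat ledge spans tank x -150 to 40, y 78 to 210 mm (3 mm gap to the lid); then a rim 12 mm high to y 218. Same axes as the tank.
- parts_tin: Closed rectangular metal tin standing on the lid: 60 mm along its x, 70 mm along its y (lid rim 1.5 mm wider all round), 51 mm high, about 0.25 kg, slides. Origin at the centre of its underside; its x and y are within 0.25 rad of the tank's.
- lid_flap (a joint): Angle of the heavy steel lid (about 3 kg) in rad, hinged on its edge away from the lever: 0 shut, grows as it rises; about 0.34 with the lever fully down. It falls shut when the lever is let go.
- flap_lip (a point): Middle of the upper free edge of the lid, on the lever's side, 165 mm from the hinge.
- lift_lever (a joint): Angle of the lift lever in rad: about 0 at rest (long end up), 0.65 fully down on its stop. Its short end, 85 mm from the pivot, has a roller under the lid's free edge; the long arm to the pad is 200 mm.
- press_pad (a point): Black rubber pad 45 x 40 x 14 mm on the lever's long end. This point is the centre of its upper face. At rest: tank x about 286 mm, 179 mm above the bench, face sloping 0.35 rad up outward; fully down: x about 293, 51 mm above the bench, sloping 0.30 rad down. Pressing takes about 5 to 10 N, then the stop is hard.
- lever_pivot (a point): Pivot of the lever: tank x 100, y 0, z 104 mm; the lever turns about the tank's y axis. It sits between two steel cheeks 116 mm high (tank x 80 to 120, y -26 to 26). A rubber-topped stop post 64 mm high stands under the long arm at tank x 195 to 225 mm.
- screwdriver: Screwdriver lying on the bench across and past the long end of the lever. Leave it. Origin near its middle, on the bench.
- wood_pot: Turned wooden pot with a lid, 52 mm wide, 80 mm high, standing beyond the lever. Leave it. Origin under its centre.
- heater_disc: Round aluminium heater disc, 90 mm wide, 30 mm high, lying beyond the lever's long end. Leave it. Origin under its centre.
- multimeter: Black multimeter lying on the bench, 140 x 70 x 40 mm, left of the tank. Leave it. Origin under its centre.

How it is judged:
On the way, in this order (a step that is already met when the one before it is completed fails the run):
1. the tin stands upright, wholly on the ledge, with the lid still shut (y of parts_tin in the frame of tank above 0.109 m and z of parts_tin in the frame of tank between 0.108 and 0.124 m and angle between parts_tin's own z axis and vertical below 0.1 rad and linear speed of parts_tin below 0.02 m/s and value of joint lid_flap below 0.05 rad), for 0.2 s.
2. the lever's long end is pressed down by the fingers and the lid is up (value of joint lid_flap above 0.29 rad and contact force between the fingers and lift_lever_c4 above 1.5 N), for 0.3 s.
At the end, for the whole second after the job is handed in: The lid is held up at more than 0.29 rad with the lever more than 0.56 rad down, pressed on its pad by the fingers with more than 1.5 N, while the tin stands upright and still on the ledge (its centre more than 109 mm along the tank's y, so it is off the lid) (all of step 2 and value of joint lift_lever above 0.56 rad and y of parts_tin in the frame of tank above 0.109 m and z of parts_tin in the frame of tank between 0.108 and 0.124 m and angle between parts_tin's own z axis and vertical below 0.1 rad and linear speed of parts_tin below 0.02 m/s); the arm keeps its last pose, push and grip.
It fails at once if the tin is lifted (z of parts_tin in the frame of tank above 0.132 m).
It fails at once if the tin is tipped or knocked off (angle between parts_tin's own z axis and vertical above 0.4 rad or z of parts_tin in the frame of tank below 0.09 m).
It fails at once if the lid is raised with the fingers (value of joint lid_flap above 0.06 rad and contact force between the fingers and lid_flap_c0 above 1 N).
It fails at once if a bystander is displaced (distance of any of screwdriver, wood_pot, heater_disc, multimeter from where it was at the start of the episode above 0.03 m).
It also fails if it takes over 45 s, if anything falls off the work surface, if the arm or the gripper's body presses on something with over 40 N, if the wrist force passes 120 N, or if a joint passes its speed limit or range.

## Working session

There is one attempt and no reset: what is moved stays moved. The work goes in short steps, Python scripts to look and compute and a shell command to move; the robot and the scene stay as the last step left them, time stands still between calls to the robot, and variables do not carry over. Pictures are saved under pics/ and viewed, at most 10 in all, crops included, and the job is handed in when it is done.

```bash
mkdir -p pics
cat > h.py <<'E'
import numpy as np,cv2
from station import *
def pts(c):
    z=c["z_map"];K=c["mtx"];v,u=np.mgrid[:z.shape[0],:z.shape[1]]
    P=np.stack([(u-K[0,2])/K[0,0]*z,(v-K[1,2])/K[1,1]*z,z,np.ones_like(z)],-1)@c["T"].T
    P=P[...,:3].copy();P[z==0]=np.nan;return P
E
python3 - <<'E'
from h import *
np.set_printoptions(precision=3,suppress=True)
a=[]
for n in("top","scene"):
    c=camera(n);np.savez(n,**c);a.append(c["pixels"]);P=pts(c)
    for t in("tank","parts_tin","lid_flap","press_pad","lift_lever","screwdriver","wood_pot","heater_disc","multimeter"):
        for r in recognise(t,n)[:2]:
            l,tp,rr,b=map(int,r["extent"]);print(n,t,round(r["p"],2),[l,tp,rr,b],P[(tp+b)//2,(l+rr)//2])
cv2.imwrite("pics/a.png",cv2.resize(np.hstack(a),(800,300)))
cv2.imwrite("pics/top.png",a[0])
s=read_state();print(s["tool_pos"],s["orientation"],s["time"])
E
```

```text
top tank 0.91 [185, 133, 369, 250] [0.558 0.017 0.003]
top parts_tin 0.76 [213, 204, 244, 239] [0.459 0.159 0.166]
top lid_flap 0.6 [203, 186, 271, 252] [0.464 0.135 0.168]
top press_pad 0.64 [182, 133, 367, 251] [ 0.555  0.027 -0.   ]
top press_pad 0.62 [265, 171, 367, 211] [ 0.548 -0.095  0.065]
top lift_lever 0.88 [269, 173, 369, 211] [ 0.536 -0.089  0.144]
top screwdriver 0.73 [353, 181, 404, 195] [ 0.559 -0.291  0.028]
top wood_pot 0.6 [281, 152, 302, 172] [ 0.634 -0.021  0.081]
top wood_pot 0.59 [119, 188, 160, 238] [0.492 0.439 0.04 ]
top heater_disc 0.61 [307, 142, 335, 168] [ 0.666 -0.121  0.026]
top multimeter 0.74 [120, 190, 160, 235] [0.495 0.436 0.04 ]
scene tank 0.68 [179, 147, 322, 286] [0.522 0.103 0.018]
scene tank 0.42 [226, 150, 258, 183] [0.472 0.144 0.166]
scene parts_tin 0.84 [227, 151, 258, 178] [0.466 0.152 0.164]
scene lid_flap 0.9 [208, 156, 273, 213] [0.478 0.121 0.117]
scene lid_flap 0.2 [232, 285, 267, 322] [ 0.678 -0.131  0.03 ]
scene press_pad 0.8 [180, 205, 231, 273] [ 0.523 -0.092  0.142]
scene lift_lever 0.7 [179, 204, 237, 273] [ 0.525 -0.084  0.139]
scene screwdriver 0.86 [146, 291, 198, 360] [ 0.551 -0.279  0.024]
scene screwdriver 0.6 [175, 152, 325, 287] [0.522 0.103 0.003]
scene wood_pot 0.85 [252, 246, 271, 274] [ 0.65  -0.034  0.077]
scene heater_disc 0.92 [234, 285, 266, 322] [ 0.679 -0.129  0.027]
scene multimeter 0.73 [275, 136, 321, 158] [0.502 0.421 0.032]
[0.199 0.619 0.231] [-0.     0.155  0.988  0.   ] 1.0
```

View pics/a.png

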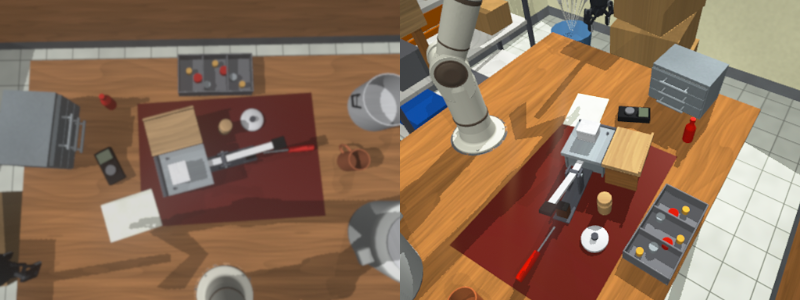

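View pics/top.png

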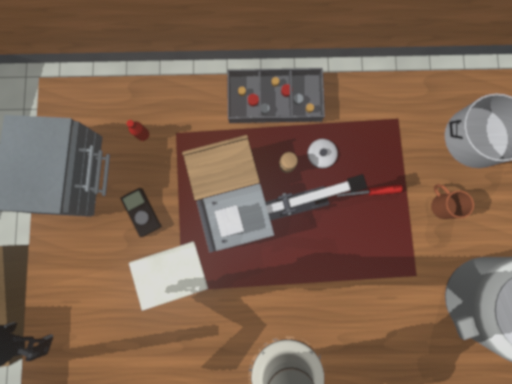

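The top view (512x384) shows the ledge at about (222,167), lid at (236,217) with the white-topped tin at (229,220), lever running from (270,205) to the black pad at (358,184), and the screwdriver just past it. Next I fit the tank frame.

Run:
```python
from h import *
np.set_printoptions(precision=4,suppress=True)
P=[];C=[]
for n in("top","scene"):
    c=dict(np.load(n+".npz"));p=pts(c).reshape(-1,3);P.append(p);C.append(c["pixels"].reshape(-1,3).astype(int))
for k in(0,1):
    p,c=P[k],C[k]; reg=(abs(p[:,0]-.53)<.16)&(p[:,1]>-.3)&(p[:,1]<.3)
    br=(c[:,2]-c[:,0])>40
    def rect(m,nm):
        q=p[m];r=cv2.minAreaRect((q[:,:2]*1000).astype(np.float32));print(k,nm,m.sum(),r,'z',np.median(q[:,2]))
        return r
    rect(reg&br&(p[:,2]>.108)&(p[:,2]<.121)&(p[:,1]>0),"ledge")
    rect(reg&(p[:,2]>.160)&(p[:,2]<.175)&(p[:,1]>.08),"tin")
    rect(reg&~br&(p[:,2]>.110)&(p[:,2]<.121)&(p[:,1]>.04),"lid")
    m=reg&(p[:,1]<-.13)&(p[:,2]>.13)&(c.sum(1)<180);rect(m,"pad");print(p[m].mean(0))
```

```text
0 ledge 3006 ((610.1088256835938, 181.48428344726562), (132.576171875, 189.89451599121094), 14.677794456481934) z 0.11479207630133009
0 tin 649 ((458.5183410644531, 156.28143310546875), (72.81809997558594, 62.93601608276367), 15.039080619812012) z 0.16650257925709655
0 lid 2800 ((472.528564453125, 144.20703125), (155.46173095703125, 184.62335205078125), 14.322524070739746) z 0.1155849945605757
0 pad 241 ((553.5941162109375, -184.91949462890625), (40.035179138183594, 41.81966781616211), 14.562300682067871) z 0.17895462232075288
[ 0.5537 -0.1861  0.1786]
1 ledge 2475 ((581.147705078125, 174.8042449951172), (205.99948120117188, 192.30599975585938), 14.065390586853027) z 0.11484877268739502
1 tin 456 ((459.3775634765625, 157.242919921875), (72.81382751464844, 65.43345642089844), 15.285879135131836) z 0.16647415712187513
1 lid 1817 ((470.2283020019531, 143.1128692626953), (151.62771606445312, 183.7978057861328), 13.823297500610352) z 0.11566330672268987
1 pad 148 ((554.6432495117188, -185.4736785888672), (38.71288299560547, 44.33855438232422), 15.388029098510742) z 0.17860010554479366
[ 0.558  -0.1935  0.1779]
```

```bash
cat > go.py <<'E'
import sys
from h import *
from scipy.spatial.transform import Rotation as R
# goal in tank frame (mm) -> units in tool axes
a=np.radians(14.5);O=np.array([484.4,92.2,0.]);A=np.array([[np.sin(a),np.cos(a),0],[-np.cos(a),np.sin(a),0],[0,0,1]])
s=read_state();w,x,y,z=s["orientation"];M=R.from_quat([x,y,z,w]).as_matrix()
p=np.array(s["tool_pos"])*1000
g=O+A@np.array(list(map(float,sys.argv[1:4])))
X=A.T@M[:,0];yaw=np.degrees(np.arctan2(M[1,0],M[0,0]))
print("t",round(s["time"],2),"tank pos",(A.T@(p-O)).round(1),"units",(M.T@(g-p)/30).round(2),"toolx in tank",X.round(3),"z",M[:,2].round(3),"F",np.round(s["force"],1),"w",s["grip_width"])
E
python3 -m jog '[[0.1,-0.8,-0.95,0,-1.1],[0.1,-1.6,-1.9,0,-2.2],[0.1,-2.4,-2.9,0,-3.3],[0.1,-3.2,-3.85,0,-4.4],[0.1,-4.07,-4.84,0,-5.4]]' 60 && python3 -m jog '[[0.1,-0.16,-1.2,0,0],[0.1,-0.32,-2.4,0,0],[0.1,-0.5,-3.6,0,0],[0.1,-0.65,-4.8,0,0],[0.1,-0.8,-6,0,0]]'
python3 go.py -68.6 -76 170
```

```text
time: 1.42
tool_pos: [0.2706, 0.4419, 0.2312]
orientation: [0.0, -0.13, 0.991, 0.0]
force: [0.1, 0.2, 0.7]
grip_width: 0.0386
finger_force: 0.0
time: 1.83
tool_pos: [0.3397, 0.2735, 0.2316]
orientation: [0.0, -0.127, 0.992, 0.0]
force: [1.1, -0.8, 0.3]
grip_width: 0.0385
finger_force: 0.0
t 1.83 tank pos [-211.8  -94.7  231.6] units [-0.61 -4.77  2.05] toolx in tank [ 0.002 -1.    -0.001] z [ 0.001  0.    -1.   ] F [ 1.1 -0.8  0.3] w 0.0385161784102585
```

```bash
python3 -m jog '[[0.1,-0.15,-1.2,0.3,0],[0.1,-0.3,-2.4,0.6,0],[0.1,-0.45,-3.6,1.0,0],[0.1,-0.6,-4.75,1.5,0],[0.1,-0.6,-4.75,2.05,0]]' >/dev/null && python3 -m jog '[[0.1,0,0,0.4,0],[0.1,0,0,0.8,0],[0.1,0,0,1.2,0],[0.1,0,0,1.35,0],[0.1,0,0,1.35,0]]'
python3 go.py -68.6 -76 128
python3 - <<'E'
from h import *
c=camera("wrist");cv2.imwrite("pics/w1.png",c["pixels"])
E
```

```text
time: 2.67
tool_pos: [0.3917, 0.1416, 0.1285]
orientation: [-0.001, -0.127, 0.992, -0.0]
force: [-0.8, -0.5, 0.2]
grip_width: 0.0386
finger_force: 0.0
t 2.67 tank pos [-71.  -77.3 128.5] units [-0.04 -0.08  0.02] toolx in tank [ 0.002 -1.     0.002] z [-0.002 -0.001 -1.   ] F [-0.8 -0.5  0.2] w 0.0386163988089044
```

View pics/w1.png

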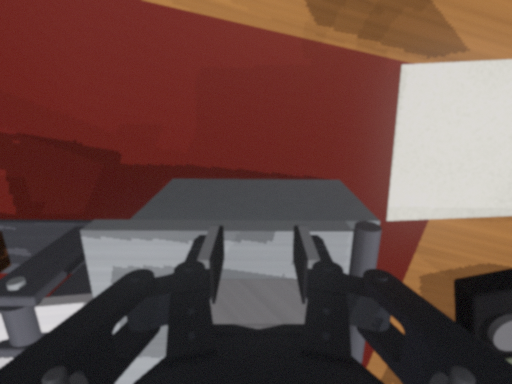

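The fingers stand over the lid's near edge, centred on the tin, which is hidden behind the gripper body. Pushing now.

```bash
python3 -m jog '[[0.1,-0.25,-0.08,0,0],[0.1,-0.5,-0.08,0,0],[0.1,-0.75,-0.08,0,0],[0.1,-1.0,-0.08,0,0],[0.1,-1.2,-0.08,0,0]]' && python3 -m jog '[[0.1,-0.2,0,0,0],[0.1,-0.4,0,0,0],[0.1,-0.6,0,0,0],[0.1,-0.8,0,0,0],[0.1,-1,0,0,0]]'
python3 go.py -70 90 128
python3 - <<'E'
from h import *
for n in("scene","top"):
    c=camera(n);p=pts(c).reshape(-1,3);m=(p[:,2]>.160)&(p[:,2]<.172)&(p[:,1]>.08)&(p[:,1]<.24)&(p[:,0]>.4)&(p[:,0]<.7)&(c["pixels"].reshape(-1,3).min(1)>140)
    print(n,m.sum(),cv2.minAreaRect((p[m][:,:2]*1000).astype(np.float32)))
    if n=="scene":cv2.imwrite("pics/s2.png",cv2.resize(c["pixels"][100:300,130:350],None,fx=2.5,fy=2.5))
E
```

```text
time: 3.13
tool_pos: [0.429, 0.1488, 0.1296]
orientation: [0.0, -0.127, 0.992, 0.0]
force: [-2.0, -0.6, 2.2]
grip_width: 0.0383
finger_force: 1.0
time: 3.55
tool_pos: [0.4575, 0.1562, 0.1292]
orientation: [-0.0, -0.127, 0.992, 0.0]
force: [-2.4, -0.9, 0.3]
grip_width: 0.0383
finger_force: 0.8
t 3.55 tank pos [-68.7 -10.  129.2] units [-3.33  0.04  0.04] toolx in tank [ 0.002 -1.     0.   ] z [-0. -0. -1.] F [-2.4 -0.9  0.3] w 0.03830068852360503
scene 457 ((501.7266845703125, 169.40866088867188), (73.71516418457031, 67.9367904663086), 13.505838394165039)
top 0 ((0.0, 0.0), (0.0, 0.0), 0.0)
```

View pics/s2.png

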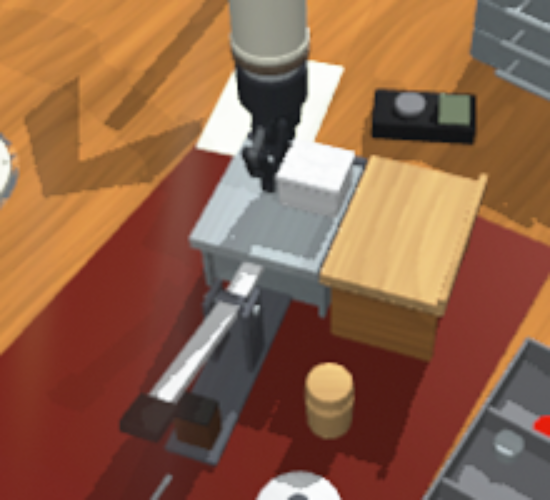

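The tin (crop ~(317,178)) slides squarely toward the ledge, about 46 mm ahead of the TCP. I keep pushing.

```bash
python3 -m jog '[[0.1,-0.2,0.03,0,0],[0.1,-0.4,0.03,0,0],[0.1,-0.6,0.03,0,0],[0.1,-0.8,0.03,0,0],[0.1,-1,0.03,0,0]]' && python3 -m jog '[[0.1,-0.2,0,0,0],[0.1,-0.4,0,0,0],[0.1,-0.6,0,0,0],[0.1,-0.8,0,0,0],[0.1,-1,0,0,0]]' && python3 -m jog '[[0.1,-0.2,0,0,0],[0.1,-0.4,0,0,0],[0.1,-0.6,0,0,0],[0.1,-0.8,0,0,0],[0.1,-1,0,0,0]]' && python3 -m jog '[[0.1,-0.2,0,0,0],[0.1,-0.4,0,0,0],[0.1,-0.4,0,0,0],[0.1,-0.4,0,0,0]]'
python3 go.py -70 50 230
python3 - <<'E'
from h import *
for n in("scene",):
    c=camera(n);p=pts(c).reshape(-1,3);m=(p[:,2]>.160)&(p[:,2]<.172)&(p[:,1]>.08)&(p[:,1]<.26)&(p[:,0]>.4)&(p[:,0]<.75)&(c["pixels"].reshape(-1,3).min(1)>140)
    print(n,m.sum(),cv2.minAreaRect((p[m][:,:2]*1000).astype(np.float32)))
    cv2.imwrite("pics/s3.png",cv2.resize(c["pixels"][100:300,130:350],None,fx=2.5,fy=2.5))
E
```

```text
time: 4.07
tool_pos: [0.4864, 0.1647, 0.1292]
orientation: [-0.0, -0.127, 0.992, 0.0]
force: [-1.3, -0.7, -0.6]
grip_width: 0.0384
finger_force: 0.7
time: 4.48
tool_pos: [0.5154, 0.1722, 0.1292]
orientation: [0.0, -0.127, 0.992, 0.0]
force: [-0.7, -0.4, -0.8]
grip_width: 0.0384
finger_force: 0.4
time: 4.9
tool_pos: [0.5444, 0.1798, 0.1293]
orientation: [-0.0, -0.127, 0.992, 0.0]
force: [-1.8, 0.6, -1.0]
grip_width: 0.0384
finger_force: 0.4
time: 5.23
tool_pos: [0.5561, 0.1829, 0.1294]
orientation: [0.0, -0.127, 0.992, 0.0]
force: [-0.4, -0.3, 0.3]
grip_width: 0.0385
finger_force: 0.0
t 5.23 tank pos [-69.8  92.1 129.4] units [ 1.4   0.01 -3.35] toolx in tank [ 0.002 -1.    -0.001] z [ 0.001  0.    -1.   ] F [-0.4 -0.3  0.3] w 0.03853330535395669
scene 479 ((601.3221435546875, 195.79837036132812), (73.80343627929688, 67.37866973876953), 13.750288009643555)
```

View pics/s3.png

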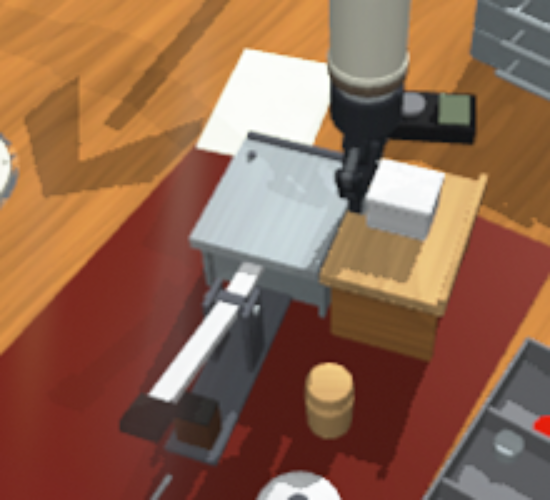

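The tin (crop ~(403,195)) now stands wholly on the ledge, at about tank y 139 mm, and the lid is clear. I back off, close the fingers and go over the pad.

```bash
python3 -m jog '[[0.1,0.5,0,0,0],[0.1,1,0,-0.3,0],[1,1.4,0,-1.5,0],[1,1.4,0,-2.7,0],[1,1.8,-0.5,-3.5,0]]' 60 >/dev/null && python3 -m jog '[[1,0.2,-1.1,0,0],[1,0.4,-2.2,0,0],[1,0.6,-3.3,0,0],[1,0.8,-4.4,0,0],[1,0.8,-5.6,0,0]]' >/dev/null && python3 -m jog '[[1,0.2,-1.1,0,0],[1,0.4,-2.2,0,0],[1,0.4,-3.3,0,0],[1,0.4,-4.4,0,0],[1,0.4,-5.6,0,0]]'
python3 go.py 287 0 190
python3 - <<'E'
from h import *
c=camera("scene");p=pts(c).reshape(-1,3);px=c["pixels"].reshape(-1,3).astype(int);m=(p[:,2]>.160)&(p[:,2]<.172)&(p[:,1]>.08)&(p[:,1]<.26)&(p[:,0]>.4)&(p[:,0]<.75)&(px.min(1)>140)
print(m.sum(),cv2.minAreaRect((p[m][:,:2]*1000).astype(np.float32)))
cv2.imwrite("pics/s4.png",cv2.resize(c["pixels"][120:340,130:350],None,fx=2.5,fy=2.5))
E
```

```text
time: 6.53
tool_pos: [0.5568, -0.1806, 0.2347]
orientation: [0.0, -0.127, 0.992, 0.0]
force: [0.3, 0.1, 0.1]
grip_width: -0.0001
finger_force: 0.0
t 6.53 tank pos [282.2   1.8 234.7] units [ 0.06 -0.16  1.49] toolx in tank [ 0.003 -1.    -0.001] z [ 0.001  0.    -1.   ] F [0.3 0.1 0.1] w -5.938234876177371e-05
472 ((602.33544921875, 193.88644409179688), (72.49146270751953, 67.60001373291016), 14.04220199584961)
```

View pics/s4.png

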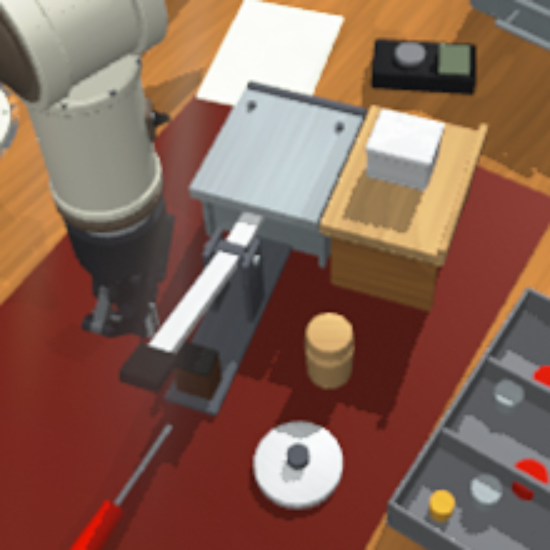

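The tin is still on the ledge. The shut fingers hang above the pad (pad at crop ~(150,365)). Lowering to touch it.

```bash
python3 -m jog '[[1,0.06,-0.16,0.5,0],[1,0.06,-0.2,1.0,0],[1,0.06,-0.2,1.5,0],[1,0.06,-0.2,1.75,0],[1,0.06,-0.25,2.0,0]]' && python3 go.py 294 0 154
```

```text
time: 7.0
tool_pos: [0.5564, -0.1877, 0.1745]
orientation: [-0.0, -0.127, 0.992, -0.0]
force: [-3.8, -2.1, 8.5]
grip_width: 0.0001
finger_force: 3.9
t 7.0 tank pos [289.   -0.4 174.5] units [-0.01 -0.17  0.68] toolx in tank [ 0.002 -1.     0.001] z [-0.001 -0.001 -1.   ] F [-3.8 -2.1  8.5] w 0.0001486378555249683
```

```bash
python3 -m jog '[[1,0,-0.12,0.4,0],[1,0,-0.2,0.8,0],[1,0,-0.27,1.2,0],[1,0,-0.32,1.6,0],[1,0,-0.36,2.0,0]]' && python3 go.py 299 0 77
```

```text
time: 7.42
tool_pos: [0.5595, -0.1993, 0.1155]
orientation: [0.0, -0.127, 0.992, -0.001]
force: [-4.8, 0.0, 8.9]
grip_width: 0.0
finger_force: 4.5
t 7.42 tank pos [ 3.010e+02 -2.000e-01  1.155e+02] units [-0.01  0.07  1.28] toolx in tank [ 0.001 -1.    -0.   ] z [ 0.001 -0.002 -1.   ] F [-4.8  0.   8.9] w 4.647741381257364e-05
```

```bash
python3 -m jog '[[1,0,0,0.4,0],[1,0,0.03,0.8,0],[1,0,0.08,1.2,0],[1,0,0.15,1.6,0],[1,0,0.22,1.95,0]]' && python3 go.py 293.5 0 51
```

```text
time: 7.83
tool_pos: [0.5584, -0.1941, 0.0569]
orientation: [0.001, -0.126, 0.992, -0.002]
force: [-2.8, -3.6, 6.6]
grip_width: -0.0002
finger_force: 3.9
t 7.83 tank pos [295.7  -0.   56.9] units [-0.    0.07  0.2 ] toolx in tank [ 0.    -1.    -0.001] z [ 0.002 -0.003 -1.   ] F [-2.8 -3.6  6.6] w -0.000241960829345902
```

```bash
python3 -m jog '[[1,0,0.04,0.15,0],[1,0,0.06,0.25,0],[1,0,0.06,0.33,0],[1,0,0.06,0.33,0]]' && python3 go.py 293.5 0 51
```

```text
time: 8.17
tool_pos: [0.5583, -0.1927, 0.0507]
orientation: [0.001, -0.126, 0.992, -0.002]
force: [-10.7, -2.1, 31.3]
grip_width: -0.0004
finger_force: 14.8
t 8.17 tank pos [2.943e+02 2.000e-01 5.070e+01] units [ 0.01  0.03 -0.01] toolx in tank [ 0.    -1.    -0.001] z [ 0.002 -0.004 -1.   ] F [-10.7  -2.1  31.3] w -0.000353532392839054
```

It is on the stop with about 31 N. I hold a moment and check.

```bash
python3 -m jog '[[1,0,0,0,0],[1,0,0,0,0],[1,0,0,0,0],[1,0,0,0,0],[1,0,0,0,0]]'
python3 - <<'E'
from h import *
c=camera("scene");p=pts(c).reshape(-1,3);px=c["pixels"].reshape(-1,3).astype(int);m=(p[:,2]>.160)&(p[:,2]<.172)&(p[:,1]>.15)&(p[:,1]<.26)&(p[:,0]>.55)&(p[:,0]<.75)&(px.min(1)>140)
print(m.sum(),cv2.minAreaRect((p[m][:,:2]*1000).astype(np.float32)),read_state()["force"])
cv2.imwrite("pics/s5.png",cv2.resize(c["pixels"][120:340,130:350],None,fx=2.5,fy=2.5))
E
```

```text
time: 8.58
tool_pos: [0.5583, -0.1927, 0.0507]
orientation: [0.001, -0.126, 0.992, -0.002]
force: [-11.1, -1.5, 30.5]
grip_width: -0.0002
finger_force: 14.7
476 ((601.5782470703125, 196.60398864746094), (72.96570587158203, 68.54106140136719), 14.069659233093262) [-9.97290314 -1.92414968 30.45118516]
```

View pics/s5.png

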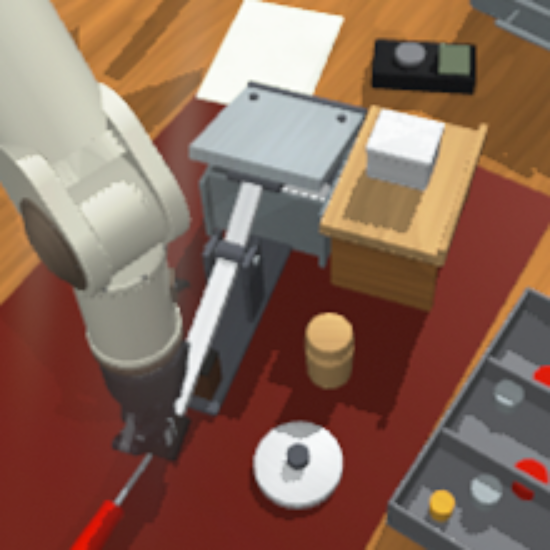

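The lid is up (crop ~(275,140)), the lever is fully down under the fingers (~(165,440)), the tin stands on the ledge, and nothing else has moved.

```bash
python3 -c "from station import *;print(job_done())"
```

```text
the job is handed in; nothing more can be done
None
```

The job is handed in, with no verdict returned: the tin stands on the ledge at about tank y 139 mm, the lever is held on its stop with about 30 N, the lid is up, and the other things were left where they were.

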